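Close the hose-test stand: nut hand-tight, then home with the wrench

TASK

Close the red hose-test stand: with the gripper alone, turn its brass nut clockwise until the yellow pointer stands in the white hand-tight band, and let go. Then take the open-ended wrench and tighten the nut fully home against its stop, at the black mark, without the fingers on the nut. Lay the wrench back across both bars of its wooden rest, and leave the tin, the gasket and the tumbler where they are.

Things in the scene. Friction and masses are not known exactly. Their poses are not given: they have to be found in the camera images.
- stand: Red painted round test stand fixed to the table, foot 130 mm across, a short side outlet with aluminium collar along its +x (128 mm out to its end, highest point 58 mm), and a flat collar 96 mm across whose top is at 65 mm. Origin: centre of its underside, z up along the nut's axis. Painted on the collar around the nut: a white band (pointer in it at joint values 1.2 to 1.6) and a black mark (full stop, joint value 2.3).
- nut_grip (a point): On the nut's axis, 84 mm above the table. Its axes turn with the nut: z up, x along the yellow pointer. The brass nut is a hexagon 36 mm across flats (41.6 mm across corners, each flat 20.8 mm long), from 66.5 to 96.5 mm high, with a round aluminium stub of 23 mm diameter on top up to 108 mm. Two of its flats face +x and -x, the others every 60 degrees. The yellow pointer (look only) reaches 47 mm from the axis, just above the collar. The nut does not rise or sink.
- nut (a joint): Turn of the nut in rad, clockwise from above (tightening) is positive; equal to minus the yaw of the nut in the stand. Starts loose at 0.05 to 0.35; white hand-tight band 1.2 to 1.6; hard stop at 2.3 (black mark). It stays where left. Resistance about 0.4 N m while loose; at 1.3 it picks up the seal and from there needs about 0.85 N m all the way to the stop.
- rest: Wooden wrench rest fixed to the table: a plywood base 150 x 100 x 8 mm with two bars across it along y, each 20 mm wide in x and 100 mm long, centred at x = -55 and +55 mm, tops at 30 mm. Origin: centre of the underside, z up.
- wrench: Steel open-ended wrench, 0.32 kg, 258 mm long overall, lying flat across both bars of the rest at the start, handle along its x, jaws to +x. Origin: underside of the handle 120 mm behind the jaw centre, near the centre of mass and midway between the bars. Straight handle 18 mm wide (y), 14 mm thick (z from 0 to 14 mm), from x = -95 to +67 mm, round end 26 mm across at x = -95 mm. Head 12 mm thick (z 1 to 13 mm), about 71 mm wide.
- wrench_jaw (a point): Centre of the wrench's jaw, 120 mm ahead of the wrench's origin, 7 mm above its underside, axes as the wrench. Jaw faces parallel, 39 mm apart (along y); jaw open to +x, flared tips reach 30 mm ahead, throat 22 mm behind. Slide it on sideways, handle in line with a corner of the hexagon, faces along the flats on either side, until the throat meets the corner. Play on the nut: about 0.15 rad each way.
- tin: Bystander: low blue tin, 64 mm across, 40 mm high. Origin: centre of its underside.
- gasket: Bystander: black rubber ring, 68 mm across, 8 mm high, lying flat. Origin: centre of its underside.
- tumbler: Bystander: drinking glass, empty, 64 mm across, 100 mm high. Origin: centre of its underside.
Things that resemble listed ones, but are neither listed nor needed, are in the scene too. Of the things that look like the rest, take the one that is farthest to the robot's left at the start. There is more than one size of the stand; the job needs the smaller.

How it is judged:
By the outcome, as a careful person would: the job done as asked, in the order asked, and still so for the second after the job is handed in, with the robot touching nothing.
It also fails if it takes over 72 s, if anything falls off the work surface, if the arm or the gripper's body presses on something with over 40 N, if the wrist force passes 120 N, or if a joint passes its speed limit or range.

ROBOT

A 6-joint arm with a two-finger parallel gripper is mounted at the origin on the work surface. World frame = base frame: x ahead of the robot, y to its left, z up, the work surface at z = 0. Lengths are in m, angles in rad, forces in N, time in s.
With the tool pointing down it reaches from about 0.3 to 0.875 m from the base axis. Payload 6.4 kg.
Tool frame: the origin (TCP) lies at the very end of the fingers, on their centre line; the grasp point (between the pads) lies 19 mm behind it; z points along the fingers, y is the direction in which the jaws open and shut (so a half turn about z gives the same grasp; the last joint's range is limited). The gripper opens to 85 mm and grips with 20 to 120 N. Pads are 22 mm wide; open, the fingers measure 114 mm over their backs; the gripper's body (76 mm by 85 mm) begins 54 mm behind the grasp point. The pads swing forward as they close: fully open they stand 13 mm farther back than shut.
Start: joints at [-1.506, 0.181, 1.607, -0, 1.354, -0.206], TCP at [0.154, -0.554, 0.231] pointing down, gripper open.
Joint ranges: [-2.99, 2.99], [-0.89, 2.07], [0.3, 2.58], [-1.14, 4.28], [0, 2.63], [-3.12, 3.12]. Speed limits (rad/s): [2.57, 2.57, 3.01, 3.14, 3.14, 3.14].

INTERFACE

Orientations are given as a unit quaternion [x, y, z, w].
In Python, from bench import * gives the robot as it stands. The module is installed in compiled form; this text tells all that it offers. Calls block until the motion is done:
- move_to(position, orientation): joint-space move of the TCP to a pose.
- move_straight(position, orientation=None, velocity=0.15, threshold=None): straight line of the TCP; orientation=None keeps the orientation; velocity is the mean speed in m/s. With threshold (N) it stops when the force on the tool has changed by that much, and returns True; else False.
- move_j(angles): joint-space move.
- command_gripper(opening): finger opening in m; the grip force is fixed at half the most; returns when the fingers have stopped.
- sleep(seconds).
- solve_ik(position, orientation): joint angles nearest the present ones, or None.
- state(): the state.
- snapshot(name): name is "side" or "top" or "wrist"; returns (picture, depth): 420x560x3 uint8, red, green, blue; 420x560 float32, m along the optical axis (not along the pixel's ray), 0 where there is no reading.
- calibration(name): a dict with "K" (3x3 intrinsics, pixels), "eye" and "rotation" of the camera in the world. Camera axes: x right, y down, z forward; pixel columns grow to the right and rows downward; lengths in m; the calibration is good to about 2 mm. A picture is of the moment at which its call begins: read the wrist's pose just before it. calibration takes no time and is no camera call; for the wrist camera it gives the pose at the moment of the call.
A pose or a line that the arm cannot do raises Unreachable and nothing moves.
- sign_off(): hands the job in, once; it reports no verdict.
The state is a dict: "clock": time; "q": joint angles; "qd": joint speeds; "tau": joint torques, N m; "ee_pos": TCP position; "eef_rot": TCP orientation; "wrist_force": force on the tool from outside, world axes, zero at the start; "torque": the same for the moment, N m; "gripper_width": finger opening in m.
Only numpy, scipy, OpenCV 4.12 (cv2) and the standard library are available. Lean on these libraries where they do the work, as an engineer would, in place of code of your own. Each camera call takes 0.05 s, during which the arm holds its last target.

## Working session

There is one attempt and no reset: what is moved stays moved. The work goes in short steps, each a Python script; the robot and the scene stay as the last script left them, time stands still between calls to the robot, and variables do not carry over. Pictures are saved under pics/ and viewed, and the job is handed in when it is done.

```bash
ls; mkdir -p pics; python3 - <<'E'
from bench import *
import cv2,numpy as np
for n in ["top","side","wrist"]:
    c=calibration(n); p,d=snapshot(n)
    cv2.imwrite(f"pics/{n}0.png",p[:,:,::-1]); np.save(f"pics/{n}0.npy",d)
    print(n,np.round(c["K"],1).tolist(),np.round(c["eye"],3),np.round(c["rotation"],3).tolist())
s=state();print(s["clock"],s["wrist_force"],s["gripper_width"],s["eef_rot"])
E
```

```text
pics
top [[441.0, 0.0, 275.2], [0.0, 441.0, 213.3], [0.0, 0.0, 1.0]] [0.388 0.058 1.114] [0.709, -0.699, 0.057, -0.066]
side [[398.6, 0.0, 283.7], [0.0, 398.6, 206.9], [0.0, 0.0, 1.0]] [0.262 0.877 0.841] [-0.169, 0.893, -0.409, 0.08]
wrist [[324.1, 0.0, 279.7], [0.0, 324.1, 208.2], [0.0, 0.0, 1.0]] [ 0.224 -0.535  0.373] [0.788, -0.598, -0.089, 0.115]
0.15 [-0.20359884 -0.59480879 -0.22438833] 0.08542239058994637 [ 9.90850193e-01  1.34964714e-01  4.83843165e-05 -6.46479393e-04]
```

View pics/top0.png

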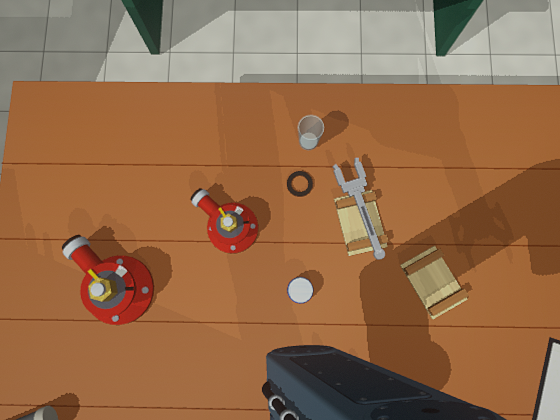

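View pics/side0.png

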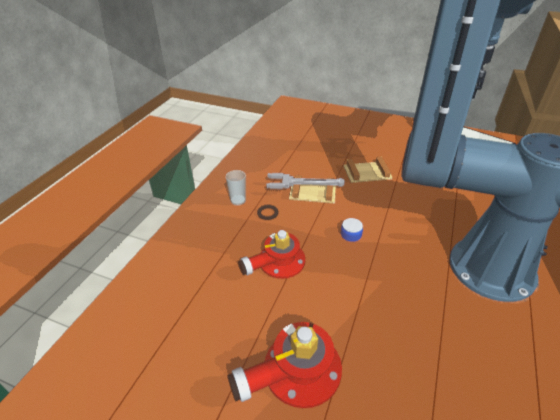

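View pics/wrist0.png

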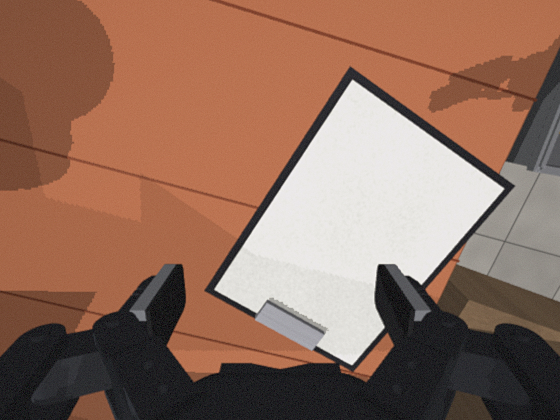

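The top view shows two red stands: a large one at px (117,288) and a small one at (232,225). The small one is needed. There are two rests, at (360,222) and (435,282); the first, which carries the wrench, is farther left (+y). The tin is at (300,290), the gasket at (300,183) and the tumbler at (311,132). I'll confirm in one enlarged crop and measure.

```bash
cat > h.py <<'E'
import numpy as np,cv2
from scipy.spatial.transform import Rotation as R
def ray(c,u,v):
    K=c["K"];r=R.from_quat(c["rotation"]) if np.size(c["rotation"])==4 else R.from_matrix(c["rotation"])
    return np.array(c["eye"]),r.apply(np.array([(u-K[0][2])/K[0][0],(v-K[1][2])/K[1][1],1.]))
def onz(c,u,v,z):
    e,d=ray(c,u,v); return e+d*(z-e[2])/d[2]
def proj(c,p):
    r=R.from_quat(c["rotation"]) if np.size(c["rotation"])==4 else R.from_matrix(c["rotation"])
    q=r.inv().apply(np.array(p)-np.array(c["eye"])); K=np.array(c["K"])
    return (K@q)[:2]/q[2]
def cloud(c,d):
    v,u=np.indices(d.shape);K=c["K"]
    r=R.from_quat(c["rotation"]) if np.size(c["rotation"])==4 else R.from_matrix(c["rotation"])
    q=np.stack([(u-K[0][2])/K[0][0]*d,(v-K[1][2])/K[1][1]*d,d],-1)
    P=r.apply(q.reshape(-1,3)).reshape(q.shape)+c["eye"]; P[d==0]=np.nan
    return P
E
python3 - <<'E'
from bench import *
from h import *
c=calibration("top");d=np.load("pics/top0.npy");im=cv2.imread("pics/top0.png")
P=cloud(c,d)
for n,u,v in [("tinlid",300,290),("table",150,180),("table",250,350),("small nut",229,221),("big nut",100,289),("wr handle",368,220),("rest1",350,230),("rest2",430,280),("glass",311,132),("gasket",291,183)]:
    print(n,np.round(P[v,u],3))
crop=im[120:330,180:480];cv2.imwrite("pics/c1.png",cv2.resize(crop,None,fx=2.6,fy=2.6,interpolation=cv2.INTER_CUBIC))
E
```

```text
tinlid [0.391 0.012 0.043]
table [0.667 0.402 0.001]
table [0.245 0.131 0.   ]
small nut [0.545 0.18  0.108]
big nut [0.386 0.454 0.139]
wr handle [ 0.563 -0.154  0.041]
rest1 [ 0.542 -0.114  0.01 ]
rest2 [ 0.42  -0.31   0.008]
glass [ 0.8   -0.016  0.008]
gasket [0.662 0.035 0.009]
```

View pics/c1.png

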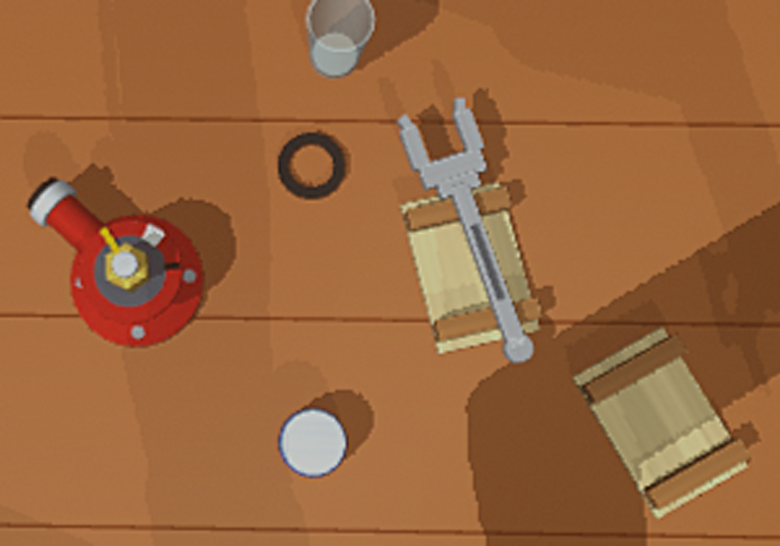

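The crop confirms both choices. The small stand's stub top is at about 108 mm, against 139 mm for the large one, and the rest under the wrench is the left one. Next I'll measure from the top view.

```bash
python3 - <<'E'
from bench import *
from h import *
c=calibration("top");d=np.load("pics/top0.npy");im=cv2.imread("pics/top0.png")
P=cloud(c,d);hsv=cv2.cvtColor(im,cv2.COLOR_BGR2HSV)
m=(P[...,2]>.102)&(np.hypot(P[...,0]-.545,P[...,1]-.18)<.03)
print("stub",m.sum(),np.nanmean(P[m],0))
ax=np.nanmean(P[m],0)[:2]
near=np.hypot(P[...,0]-ax[0],P[...,1]-ax[1])<.15
# red foot circle fit (z~low): outlet end
red=near&((hsv[...,0]<8)|(hsv[...,0]>172))&(hsv[...,1]>200)
white=near&(hsv[...,1]<60)&(hsv[...,2]>150)
for n,mm in(("white",white),("yellow",near&(hsv[...,0]>22)&(hsv[...,0]<32)&(hsv[...,1]>190)),("dark",near&(hsv[...,2]<45))):
    k,l,st,ce=cv2.connectedComponentsWithStats(mm.astype(np.uint8))
    for i in range(1,k):
        if st[i,4]<6: continue
        p=np.nanmean(P[l==i],0);print(n,st[i,4],ce[i].round(1),p.round(3),"dir",np.arctan2(p[1]-ax[1],p[0]-ax[0]).round(2),"r",np.hypot(*(p[:2]-ax)).round(3))
# wrench
w=(P[...,2]>.033)&(P[...,2]<.06)&(np.abs(P[...,0]-.58)<.2)&(np.abs(P[...,1]+.13)<.13)&(hsv[...,1]<70)
k,l,st,ce=cv2.connectedComponentsWithStats(w.astype(np.uint8));i=1+np.argmax(st[1:,4]);q=P[l==i]
cv2.imwrite("pics/wm.png",(l==i).astype(np.uint8)*255)
cen=q.mean(0);u,s,vt=np.linalg.svd(q[:,:2]-cen[:2]);a=vt[0]*np.sign(vt[0][0]);print("wrench",st[i,4],cen,"yaw",np.arctan2(a[1],a[0]))
s=(q[:,:2]-cen[:2])@a; y=(q[:,:2]-cen[:2])@np.array([-a[1],a[0]])
print(s.min(),s.max(),y.min(),y.max(),np.median(q[:,2]))
E
```

```text
stub 80 [0.54415482 0.18233667 0.10779333]
white 94 [197.2 197.7] [0.611 0.267 0.054] dir 0.9 r 0.107
white 39 [238.4 209.6] [0.58  0.163 0.066] dir -0.49 r 0.041
white 76 [227.3 221.3] [0.545 0.184 0.108] dir 1.25 r 0.001
white 14 [232.5 247.3] [0.493 0.18  0.015] dir -3.1 r 0.051
yellow 21 [222. 212.] [0.573 0.202 0.072] dir 0.6 r 0.035
dark 6 [197.8 190. ] [0.631 0.266 0.052] dir 0.77 r 0.12
dark 6 [245.8 221.7] [0.551 0.144 0.067] dir -1.4 r 0.039
wrench 1162 [ 0.60484195 -0.13531663  0.04358429] yaw 0.32800795339914524
-0.1438766206762826 0.11231221972148832 -0.036454484230563376 0.0348761340340256 0.043720014660789674
```

View pics/wm.png

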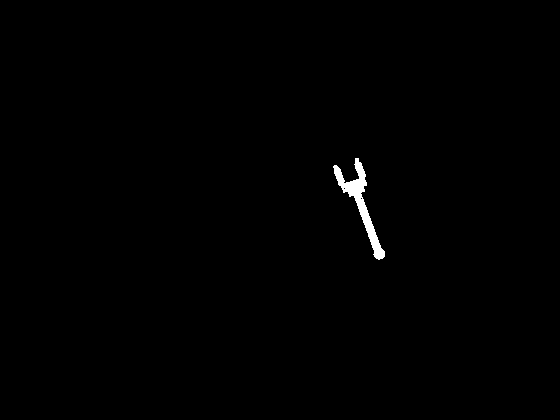

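The measurements agree: nut axis about (0.545, 0.183), stand yaw about 0.9, pointer at joint 0.3, wrench yaw about 0.33. I'll refine with a wrist view above the stand.

```bash
cat >> h.py <<'E'
def Q(t): return [float(np.cos(t/2)),float(np.sin(t/2)),0.,0.]
E
python3 - <<'E'
from bench import *
from h import *
t=1.1
p=np.array([.545-.073*np.cos(t),.183-.073*np.sin(t),.235])
move_to(list(p),Q(t))
c=calibration("wrist");im,d=snapshot("wrist");s=state()
print(s["clock"],s["ee_pos"],s["eef_rot"],s["q"])
im=im[:,:,::-1].copy();cv2.imwrite("pics/w1.png",im);np.save("pics/w1.npy",d)
import pickle;pickle.dump(c,open("w1.pkl","wb"))
P=cloud(c,d)
m=(P[...,2]>.104)&(P[...,2]<.112)&(np.hypot(P[...,0]-.545,P[...,1]-.183)<.03)
print("stub",m.sum(),(P[m].min(0)+P[m].max(0))/2, P[m].mean(0))
(x,y),r=cv2.minEnclosingCircle(np.argwhere(m)[:,::-1].astype(np.float32));print(x,y,r,onz(c,x,y,.108));ax=onz(c,x,y,.108)[:2]
m=(P[...,2]>.0945)&(P[...,2]<.0985)&(np.hypot(P[...,0]-.545,P[...,1]-.183)<.03)
hull=cv2.convexHull(np.argwhere(m)[:,::-1].astype(np.int32))
pts=np.array([onz(c,*h[0],.0965)[:2] for h in hull]);
print("nut top centre",(pts.min(0)+pts.max(0))/2,"n",m.sum())
hsv=cv2.cvtColor(im,cv2.COLOR_BGR2HSV)
near=np.hypot(P[...,0]-ax[0],P[...,1]-ax[1])<.052
for n,mm,z in(("white",near&(hsv[...,1]<60)&(hsv[...,2]>150),.0655),("yellow",near&(P[...,2]<.08)&(hsv[...,0]>20)&(hsv[...,0]<34)&(hsv[...,1]>150),.07),("dark",near&(hsv[...,2]<50),.0655)):
    k,l,st,ce=cv2.connectedComponentsWithStats(mm.astype(np.uint8))
    for i in range(1,k):
        if st[i,4]<20: continue
        p=onz(c,*ce[i],z);print(n,st[i,4],ce[i].round(1),"dir",np.arctan2(p[1]-ax[1],p[0]-ax[0]).round(3),"r",np.hypot(*(p[:2]-ax)).round(3))
# hexagon orientation: edge angle via hull radii mod 60
a=np.arctan2(*(pts-pts.mean(0)).T[::-1]);rr=np.hypot(*(pts-pts.mean(0)).T)
i=np.argsort(-rr)[:6];print("corner angs",np.sort(a[i]).round(3),rr[i].round(4))
E
```

```text
2.8917 [0.51211637 0.11720085 0.23496085] [ 8.52861502e-01  5.22137198e-01 -3.93146724e-05  5.70261920e-05] [-1.08394888e-03  6.61866070e-02  1.72680605e+00 -1.41820568e-04
  1.34860735e+00  4.71033731e-01]
stub 647 [0.54389275 0.18319647 0.10730744] [0.54377619 0.18338722 0.10756847]
278.5 109.5 14.57748031616211 [0.54396278 0.18334961 0.108     ]
nut top centre [0.54371026 0.18323856] n 1048
white 672 [278.2 108.9] dir 1.748 r 0.001
white 318 [321.5 112.8] dir -0.54 r 0.04
dark 59 [301.8 144.7] dir -1.439 r 0.039
corner angs [-1.992 -1.905 -0.961  0.078  0.132  1.047] [0.0211 0.0206 0.0204 0.0202 0.0199 0.0199]
```

View pics/w1.png

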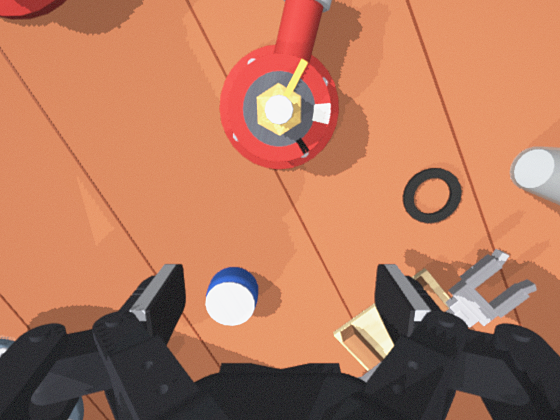

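The wrist view shows the small stand with its nut at (278,109), the pointer tip at (305,62), the white band at (321,113) and the black mark at (302,145). I'll fit the pointer angle next.

```bash
python3 - <<'E'
from h import *
import pickle
c=pickle.load(open("w1.pkl","rb"));im=cv2.imread("pics/w1.png");ax=np.array([.544,.1833])
hsv=cv2.cvtColor(im,cv2.COLOR_BGR2HSV)
m=(hsv[...,0]>15)&(hsv[...,0]<36)&(hsv[...,1]>130)&(hsv[...,2]>150)
vs,us=np.nonzero(m)
p=np.array([onz(c,u,v,.070)[:2] for u,v in zip(us,vs)])-ax
r=np.hypot(*p.T);k=(r>.027)&(r<.05);print(k.sum(),np.median(np.arctan2(p[k,1],p[k,0])),np.c_[us,vs][k].mean(0))
cv2.imwrite("pics/z.png",cv2.resize(im[40:180,210:350],None,fx=4,fy=4))
E
```

```text
33 0.537442522773849 [301.          68.57575758]
```

View pics/z.png

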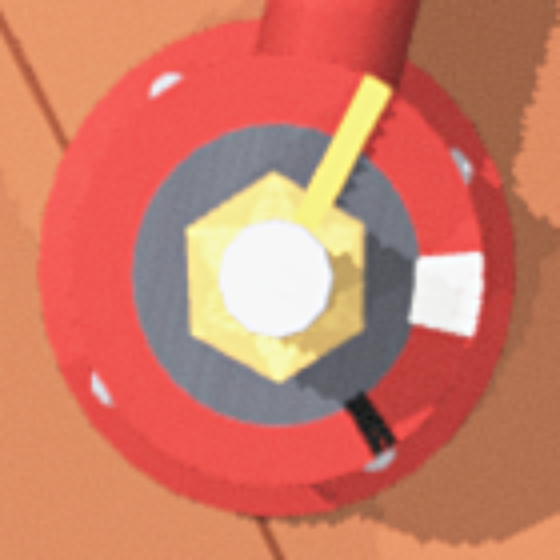

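```bash
python3 - <<'E'
from bench import *
from h import *
A=[.544,.1833];t=1.122
move_to([*A,.15],Q(t)); f0=state()["wrist_force"]
print(move_straight([*A,.0715],velocity=.08,threshold=15))
command_gripper(0.03)
s=state();print(s["clock"],s["ee_pos"],s["gripper_width"],s["wrist_force"],s["torque"])
te=-.036
n=4
for k in range(1,n+1):
    tt=t+(te-t)*k/n
    move_to([*A,.0715],Q(tt)); s=state();print(s["clock"],tt,s["gripper_width"],np.round(s["wrist_force"],1),np.round(s["torque"],2),np.round(s["ee_pos"],4))
E
```

```text
False
5.0667 [0.5447023  0.18310791 0.07215771] 0.034807531676663186 [ 1.41990144 -1.71595008  3.74403559] [-0.21604522 -0.02829182  0.06031007]
5.45 0.8325 0.03475350646874286 [-0.5 -1.6  6.7] [-0.24  0.13 -0.41] [0.5445 0.1832 0.0721]
5.8333 0.543 0.034937520568441516 [-0.9 -1.5  6.6] [-0.2   0.13 -0.34] [0.5444 0.1834 0.0721]
6.2167 0.25350000000000006 0.03479708716510612 [-1.6 -0.6  6. ] [-0.09  0.21 -0.43] [0.5443 0.1836 0.0721]
6.6 -0.03600000000000003 0.034666118573952465 [-0.8  0.1  5.5] [-0.03  0.2  -0.25] [0.5442 0.1839 0.0721]
```

```bash
cat > look.py <<'E'
from bench import *
from h import *
import sys,pickle
def look(name,ax=np.array([.544,.1834])):
    c=calibration("wrist");im,d=snapshot("wrist");im=im[:,:,::-1].copy();cv2.imwrite(f"pics/{name}.png",im)
    np.save(f"pics/{name}.npy",d);pickle.dump(c,open(f"{name}.pkl","wb"))
    hsv=cv2.cvtColor(im,cv2.COLOR_BGR2HSV)
    uv=np.stack(np.meshgrid(np.arange(560),np.arange(420)),-1)
    e,_=ray(c,0,0);K=np.array(c["K"]);rr=R.from_quat(c["rotation"]) if np.size(c["rotation"])==4 else R.from_matrix(c["rotation"])
    D=rr.apply(np.stack([(uv[...,0]-K[0,2])/K[0,0],(uv[...,1]-K[1,2])/K[1,1],np.ones((420,560))],-1).reshape(-1,3)).reshape(420,560,3)
    P=e+D*((.068-e[2])/D[...,2])[...,None]
    dx=P[...,:2]-ax;r=np.hypot(dx[...,0],dx[...,1]);a=np.arctan2(dx[...,1],dx[...,0])
    ring=(r>.030)&(r<.047)
    out={}
    for n,m in(("white",(hsv[...,1]<60)&(hsv[...,2]>150)),("yellow",(hsv[...,0]>18)&(hsv[...,0]<36)&(hsv[...,1]>90)&(hsv[...,2]>150)),("dark",hsv[...,2]<50)):
        m=m&ring
        if m.sum()>5: out[n]=(int(m.sum()),round(float(np.angle(np.exp(1j*a[m]).mean())),3))
    print(name,out,state()["clock"]); return out
E
python3 - <<'E'
from look import *
command_gripper(0.062)
A=[.544,.1834]
move_straight([*A,.15],velocity=.2)
t=-.036+.3
move_to([A[0]-.073*np.cos(t),A[1]-.073*np.sin(t),.235],Q(t))
look("w2")
im=cv2.imread("pics/w2.png");cv2.imwrite("pics/z2.png",cv2.resize(im[30:190,200:360],None,fx=3.5,fy=3.5))
E
```

```text
w2 {'white': (415, -0.535), 'yellow': (124, -0.553), 'dark': (62, -1.442)} 8.0917
```

View pics/z2.png

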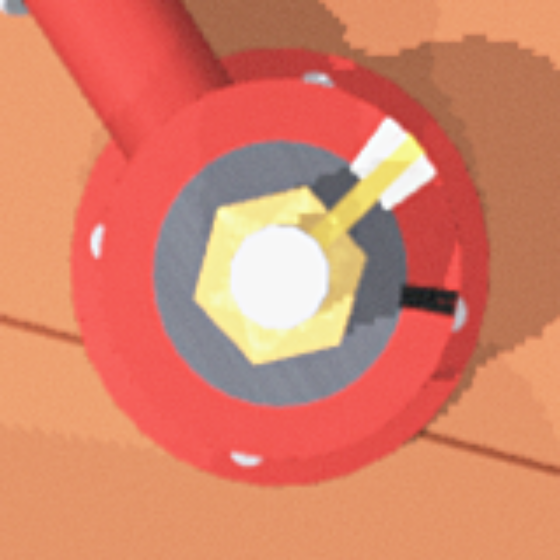

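The pointer, at crop (370,190), lies in the middle of the white band (joint about 1.41). Next is a close view of the wrench.

```bash
cat > wr.py <<'E'
from look import *
def wrench(c,d,im,zlo,zhi,x0,y0):
    P=cloud(c,d);hsv=cv2.cvtColor(im,cv2.COLOR_BGR2HSV)
    w=(P[...,2]>zlo)&(P[...,2]<zhi)&(np.hypot(P[...,0]-x0,P[...,1]-y0)<.2)&(hsv[...,1]<70)&(hsv[...,2]>50)
    w[260:]&=False if False else w[260:]
    k,l,st,ce=cv2.connectedComponentsWithStats(w.astype(np.uint8));i=1+np.argmax(st[1:,4]);return l==i,P
E
python3 - <<'E'
from wr import *
t=.33;o=np.array([.571,-.147])
p=o+(-.073+.02)*np.array([np.cos(t),np.sin(t)])
move_to([*p,.26],Q(t))
c=calibration("wrist");im,d=snapshot("wrist");im=im[:,:,::-1].copy();cv2.imwrite("pics/w3.png",im);np.save("pics/w3.npy",d);pickle.dump(c,open("w3.pkl","wb"))
m,P=wrench(c,d,im,.036,.055,*o)
q=P[m];cen=q.mean(0);a=np.array([np.cos(t),np.sin(t)])
for _ in range(3):
    b=np.array([-a[1],a[0]]);s=(q[:,:2]-o)@a
    k=(s>-.08)&(s<.055);vx,vy,x,y=cv2.fitLine(q[k][:,:2].astype(np.float32),cv2.DIST_L2,0,.01,.01).ravel();a=np.array([vx,vy])*np.sign(vx)
s=(q[:,:2]-o)@a
print("yaw",np.arctan2(a[1],a[0]),"line pt",x,y,"s range",s.min(),s.max(),np.median(q[k][:,2]),m.sum())
b=np.array([-a[1],a[0]]);yy=(q[:,:2]-[x,y])@b
for lo in np.arange(-.11,.16,.02):
    kk=(s>lo)&(s<lo+.02)
    if kk.sum(): print(lo.round(2),kk.sum(),yy[kk].min().round(4),yy[kk].max().round(4))
# rest: wood height 28-32
r=(P[...,2]>.026)&(P[...,2]<.033)&(np.hypot(P[...,0]-.55,P[...,1]+.14)<.15)
k_,l,st,ce=cv2.connectedComponentsWithStats(r.astype(np.uint8))
for i in range(1,k_):
    if st[i,4]>100:
        box=cv2.minAreaRect(P[l==i][:,:2].astype(np.float32)*1000);print("bar",st[i,4],np.round(box[0],1),np.round(box[1],1),box[2])
print(state()["clock"])
E
```

```text
yaw 0.32636142 line pt 0.56233656 -0.14985482 s range -0.10928586515365428 0.1236370390399442 0.043799759508621 5789
-0.11 308 -0.0125 0.0121
-0.09 276 -0.0113 0.0099
-0.07 273 -0.0085 0.0086
-0.05 288 -0.0083 0.0085
-0.03 299 -0.0091 0.0085
-0.01 336 -0.0089 0.0085
0.01 323 -0.0086 0.0085
0.03 354 -0.0084 0.0084
0.05 611 -0.0192 0.0197
0.07 1281 -0.0308 0.0307
0.09 938 -0.0353 0.036
0.11 502 -0.0347 0.0358
bar 847 [ 607.9 -100.8] [20.  45.8] 13.878374099731445
bar 663 [ 621.9 -158. ] [20.1 36.4] 13.945887565612793
bar 805 [ 502.4 -131.6] [20.4 54.7] 14.189931869506836
bar 378 [ 516.5 -189. ] [20.3 26.3] 15.13225269317627
9.4
```

View pics/w3.png

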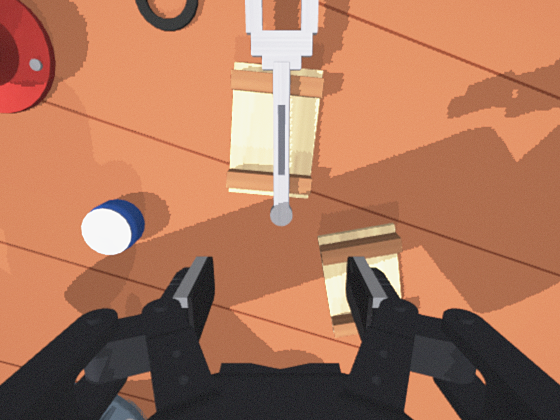

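The wrist view shows the wrench handle from (281,70) to (281,213), lying straight in the frame, with the head at (281,40). Its origin is (0.570,-0.147) and its yaw 0.326. The rest centre is (0.561,-0.140) with yaw 0.242. Now I'll grasp and lift it.

```bash
python3 - <<'E'
from bench import *
from h import *
O=[.570,-.1473];t=.3264
command_gripper(.05)
move_to([*O,.10],Q(t))
print(move_straight([*O,.020],velocity=.1,threshold=12))
s0=state();command_gripper(.0)
s=state();print(s["clock"],s["ee_pos"],s["gripper_width"],s["wrist_force"])
move_straight([*O,.17],velocity=.15)
A=np.array([.5442,.1835]);psi=1.016;u=np.array([np.cos(psi),np.sin(psi)])
pre=A-u*.2
move_to([*pre,.17],Q(psi))
move_straight([*pre,.067],velocity=.12)
c=calibration("wrist");im,d=snapshot("wrist");cv2.imwrite("pics/w4.png",im[:,:,::-1]);np.save("pics/w4.npy",d)
import pickle;pickle.dump(c,open("w4.pkl","wb"))
s=state();print(s["clock"],s["ee_pos"],s["gripper_width"],s["wrist_force"],s["torque"])
E
```

```text
False
11.725 [ 0.57060379 -0.14750484  0.02090003] 0.016941024673796806 [-1.3139713   0.95986954  5.86694714]
14.775 [0.43967399 0.01322688 0.06774563] 0.01655372842120701 [-0.72010257 -0.2621376  -2.723394  ] [-0.01471061  0.00133143 -0.02203851]
```

View pics/w4.png

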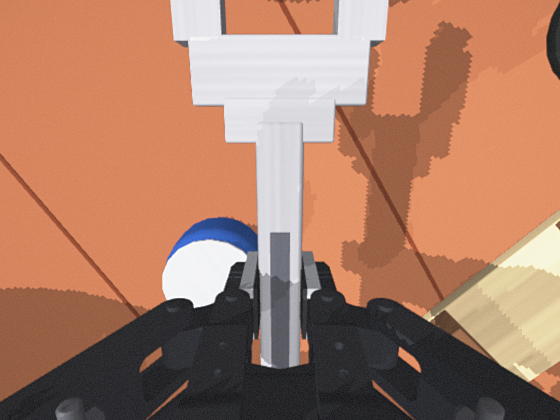

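The wrench is held straight in the fingers, handle at column 280 and head at rows 0–105. I'll check tilt and offset from the depth.

```bash
python3 - <<'E'
from bench import *
from h import *
import pickle
c=pickle.load(open("w4.pkl","rb"));d=np.load("pics/w4.npy");P=cloud(c,d);psi=1.016
u=np.array([np.cos(psi),np.sin(psi)]);b=np.array([-u[1],u[0]]);g=np.array([.43967,.01323])
m=(P[...,2]>.07)&(P[...,2]<.11);m[240:]=False
q=P[m];s=(q[:,:2]-g)@u;y=(q[:,:2]-g)@b
for lo in np.arange(.02,.16,.01):
    k=(s>lo)&(s<lo+.01)
    if k.sum()>20: print(lo.round(2),k.sum(),"y",y[k].min().round(4),y[k].max().round(4),"mid",((y[k].min()+y[k].max())/2).round(4),"z",np.median(q[k][:,2]).round(4))
p,_=snapshot("side");cs=calibration("side");x,yv=proj(cs,[.49,.1,.08]).astype(int);print(x,yv)
cv2.imwrite("pics/s4.png",cv2.resize(p[yv-70:yv+80,x-100:x+100,::-1],None,fx=4,fy=4))
E
```

```text
0.02 701 y -0.0078 0.0098 mid 0.001 z 0.0903
0.03 1137 y -0.0082 0.0096 mid 0.0007 z 0.0903
0.04 1201 y -0.0079 0.01 mid 0.001 z 0.0902
0.05 1300 y -0.0082 0.01 mid 0.0009 z 0.0902
0.06 2909 y -0.0191 0.0209 mid 0.0009 z 0.0898
0.07 4492 y -0.0302 0.032 mid 0.0009 z 0.0894
0.08 5512 y -0.0305 0.032 mid 0.0007 z 0.0893
0.09 5394 y -0.0349 0.0367 mid 0.0009 z 0.0893
0.1 2641 y -0.0347 0.0367 mid 0.001 z 0.0892
311 224
```

View pics/s4.png

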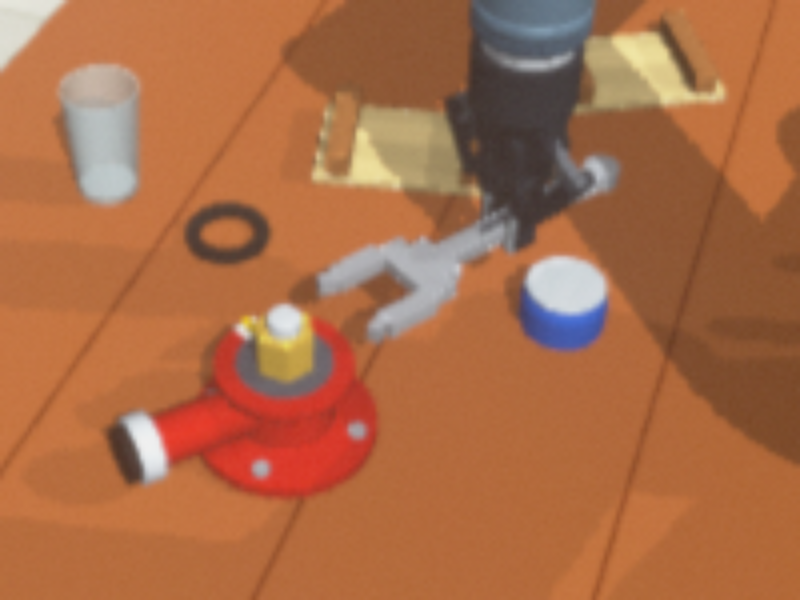

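```bash
python3 - <<'E'
from bench import *
from h import *
A=np.array([.5443,.1835]);psi=1.016;u=np.array([np.cos(psi),np.sin(psi)])
print(move_straight([*(A-u*.150),.067],velocity=.1,threshold=12)); s=state();print(s["ee_pos"],np.round(s["wrist_force"],1))
print(move_straight([*(A-u*.1195),.067],velocity=.05,threshold=12))
s=state();e=np.array(s["ee_pos"]);print(s["clock"],e,(A-e[:2])@u,np.round(s["wrist_force"],1),np.round(s["torque"],2))
p,_=snapshot("side");cs=calibration("side");x,yv=proj(cs,[.52,.13,.08]).astype(int)
cv2.imwrite("pics/s5.png",cv2.resize(p[yv-60:yv+60,x-80:x+80,::-1],None,fx=5,fy=5))
E
```

```text
False
[0.46497897 0.05602037 0.06689814] [-0.5 -0.1 -2.7]
False
16.2333 [0.48116204 0.08203512 0.06685097] 0.11950513118629517 [ 0.  -0.3 -3.4] [ 0.05 -0.04  0.  ]
```

View pics/s5.png

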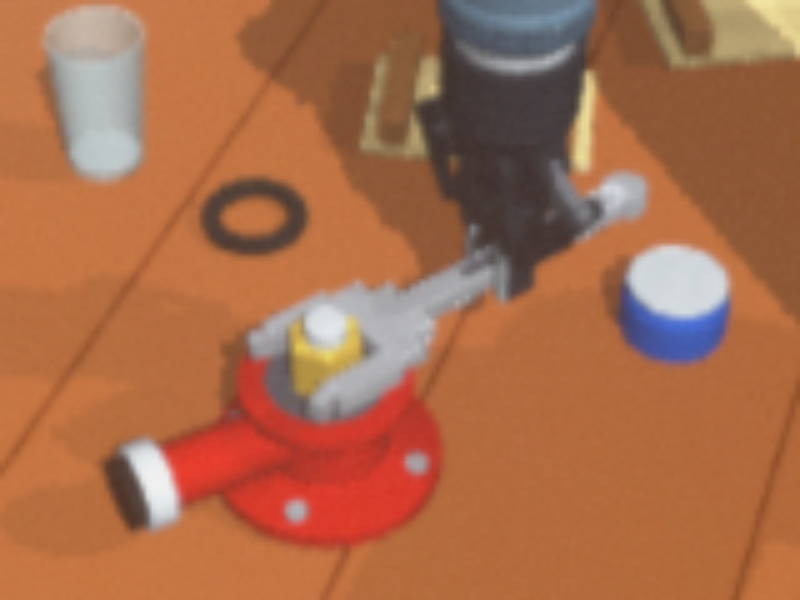

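```bash
python3 - <<'E'
from bench import *
from h import *
A=np.array([.5443,.1835]);psi=1.016
while psi>-.20:
    psi-=.08 if psi>.12 else .03
    u=np.array([np.cos(psi),np.sin(psi)])
    hit=move_straight([*(A-u*.1195),.067],Q(psi),velocity=.06)
    s=state();f=np.array(s["wrist_force"]);b=np.array([-u[1],u[0]]);e=np.array(s["ee_pos"])
    print(round(psi,3),round(s["clock"],2),"rad",round(f[:2]@u,1),"tan",round(f[:2]@b,1),"fz",round(f[2],1),"tq",np.round(s["torque"][2],2),"lag",np.round((e[:2]-(A-u*.1195))*1e3,1))
    if abs(f[:2]@b)>22 or abs(f[:2]@u)>25: print("STOP");break
E
```

```text
0.936 16.59 rad -0.1 tan -0.3 fz -2.7 tq 0.04 lag [ 0.  -0.2]
0.856 16.9 rad -0.3 tan -0.3 fz -2.6 tq -0.09 lag [ 0.5 -0.3]
0.776 17.21 rad -0.7 tan -1.2 fz -3.2 tq -0.09 lag [ 0.5 -0.3]
0.696 17.52 rad 2.6 tan -3.7 fz -3.4 tq 0.11 lag [ 1.2 -0.3]
0.616 17.82 rad 3.6 tan -3.0 fz -3.1 tq 0.12 lag [ 1.2 -0.3]
0.536 18.13 rad 4.0 tan -3.6 fz -3.4 tq 0.13 lag [ 1.1 -0.3]
0.456 18.44 rad 3.5 tan -3.8 fz -3.4 tq 0.09 lag [ 1.1 -0.3]
0.376 18.75 rad 4.3 tan -3.2 fz -3.1 tq 0.14 lag [ 1.  -0.3]
0.296 19.06 rad 3.4 tan -4.7 fz -3.8 tq 0.14 lag [ 1.  -0.4]
0.216 19.37 rad 4.7 tan -3.2 fz -3.7 tq 0.12 lag [ 0.9 -0.4]
0.136 19.68 rad 3.6 tan -4.1 fz -2.7 tq 0.16 lag [ 0.8 -0.4]
0.056 19.98 rad 4.2 tan -4.1 fz -2.6 tq 0.14 lag [ 0.8 -0.5]
0.026 20.23 rad 4.9 tan -3.7 fz -2.0 tq 0.23 lag [ 0.8 -0.7]
-0.004 20.48 rad 4.4 tan -4.5 fz -3.1 tq 0.22 lag [ 0.7 -0.8]
-0.034 20.73 rad 5.1 tan -4.6 fz -2.3 tq 0.2 lag [ 0.7 -0.8]
-0.064 20.98 rad 6.1 tan -4.4 fz -3.2 tq 0.23 lag [ 0.7 -0.8]
-0.094 21.23 rad 5.1 tan -4.0 fz -2.9 tq 0.25 lag [ 0.6 -0.8]
-0.124 21.48 rad 4.6 tan -3.4 fz -2.0 tq 0.28 lag [ 0.6 -0.9]
-0.154 21.73 rad 4.7 tan -2.8 fz -2.3 tq 0.27 lag [ 0.5 -0.9]
-0.184 21.98 rad 4.2 tan -2.4 fz -3.2 tq 0.18 lag [ 0.3 -0.7]
-0.214 22.23 rad 3.5 tan -4.4 fz -2.2 tq 0.23 lag [ 0.1 -0.8]
```

No hard stop yet, so I'll look.

```bash
python3 - <<'E'
from look import *
look("w6")
p,_=snapshot("side");cs=calibration("side");x,yv=proj(cs,[.52,.15,.08]).astype(int)
a=cv2.resize(p[yv-60:yv+60,x-80:x+80,::-1],None,fx=5,fy=5)
cv2.imwrite("pics/s6.png",a)
p,_=snapshot("top");cs=calibration("top");x,yv=proj(cs,[.5,.18,.08]).astype(int)
cv2.imwrite("pics/t6.png",cv2.resize(p[yv-75:yv+75,x-100:x+100,::-1],None,fx=4,fy=4))
E
```

```text
w6 {'white': (11474, 2.931)} 22.2833
```

View pics/s6.png

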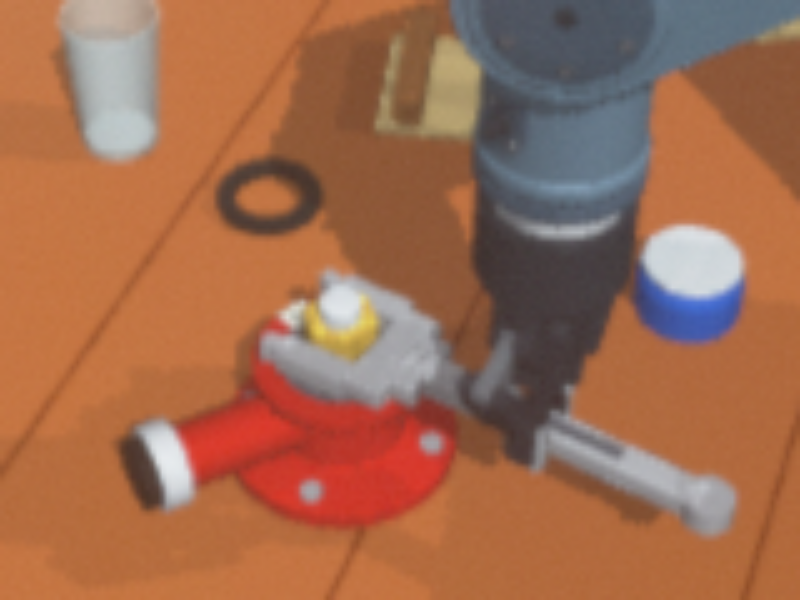

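View pics/t6.png

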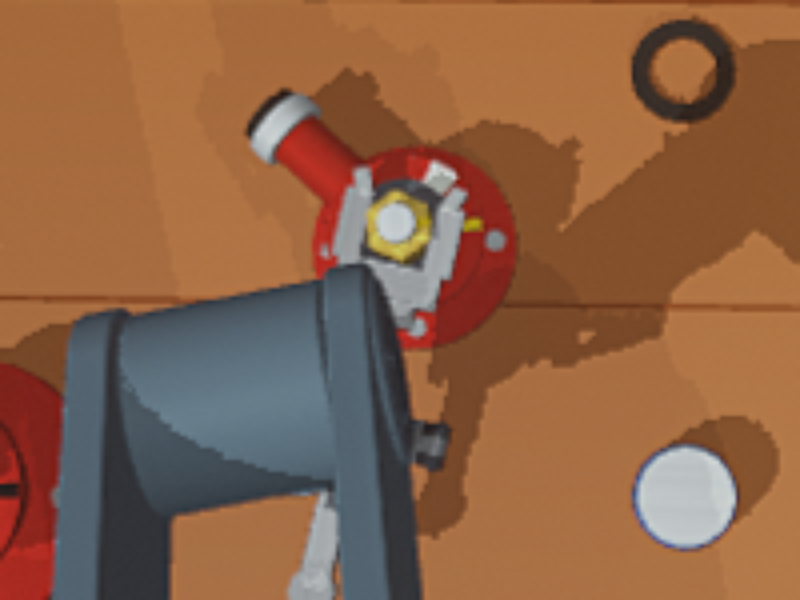

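View pics/w6.png

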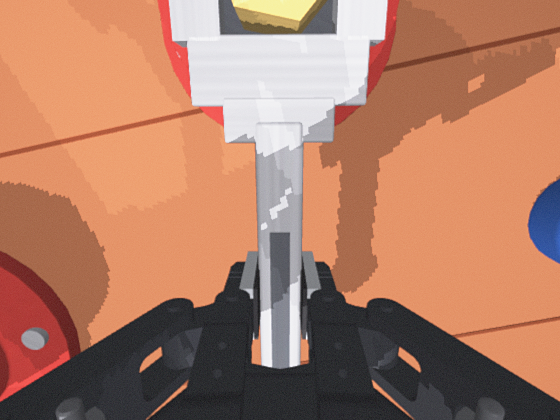

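In the top crop the pointer, at (472,225), is close to the black mark but not clearly at the stop. The play was larger than nominal, with engagement at about 0.3 rad. I'll continue until the force rises.

```bash
python3 - <<'E'
from bench import *
from h import *
A=np.array([.5443,.1835]);psi=-.214
def yel():
    p,_=snapshot("top");c=calibration("top");hsv=cv2.cvtColor(p,cv2.COLOR_RGB2HSV)
    m=(hsv[...,0]>20)&(hsv[...,0]<34)&(hsv[...,1]>170)&(hsv[...,2]>120)
    vs,us=np.nonzero(m);q=np.array([onz(c,u,v,.069)[:2] for u,v in zip(us,vs)])-A
    r=np.hypot(*q.T);k=(r>.036)&(r<.055)
    return k.sum(),np.median(np.arctan2(q[k,1],q[k,0])) if k.sum() else None
print(yel())
while psi>-.45:
    psi-=.03
    u=np.array([np.cos(psi),np.sin(psi)])
    move_straight([*(A-u*.1195),.067],Q(psi),velocity=.06)
    s=state();f=np.array(s["wrist_force"]);b=np.array([-u[1],u[0]]);e=np.array(s["ee_pos"])
    print(round(psi,3),round(s["clock"],2),"rad",round(f[:2]@u,1),"tan",round(f[:2]@b,1),"fz",round(f[2],1),"tq",np.round(s["torque"],2),"lag",np.round((e[:2]-(A-u*.1195))*1e3,1))
    if abs(f[:2]@b)>18 or abs(f[:2]@u)>25 or abs(s["torque"][2])>2: print("STOP");break
print(yel())
E
```

```text
(np.int64(11), np.float64(-1.4406317922213339))
-0.244 22.68 rad 5.1 tan -3.2 fz -3.2 tq [-0.7  -0.68  0.31] lag [ 0.3 -0.9]
-0.274 22.93 rad 4.1 tan -3.2 fz -1.2 tq [-0.71 -0.58  0.24] lag [-0.1 -0.8]
-0.304 23.18 rad 5.6 tan -2.7 fz -2.3 tq [-0.72 -0.78  0.24] lag [ 0.5 -0.8]
-0.334 23.43 rad 7.8 tan -4.2 fz -3.2 tq [-1.09 -0.97  0.41] lag [ 0.8 -1.3]
-0.364 23.68 rad 9.4 tan -3.0 fz -4.4 tq [-1.14 -1.06  0.33] lag [ 1.4 -1.3]
-0.394 23.93 rad 7.9 tan 0.6 fz -3.4 tq [-0.44 -1.04 -0.02] lag [ 1.5 -0.5]
-0.424 24.18 rad 9.3 tan -1.3 fz -3.5 tq [-0.84 -1.19  0.15] lag [ 1.6 -1. ]
-0.454 24.43 rad 8.6 tan -0.2 fz -3.1 tq [-0.61 -1.03  0.07] lag [ 1.4 -0.8]
(np.int64(8), np.float64(-1.44392068258961))
```

```bash
python3 - <<'E'
from bench import *
from h import *
p,_=snapshot("top");cs=calibration("top");x,yv=proj(cs,[.53,.18,.08]).astype(int)
cv2.imwrite("pics/t7.png",cv2.resize(p[yv-50:yv+50,x-65:x+65,::-1],None,fx=6,fy=6,interpolation=cv2.INTER_CUBIC))
p,_=snapshot("wrist");cv2.imwrite("pics/w7.png",p[:,:,::-1])
E
```

```text
(no output)
```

View pics/t7.png

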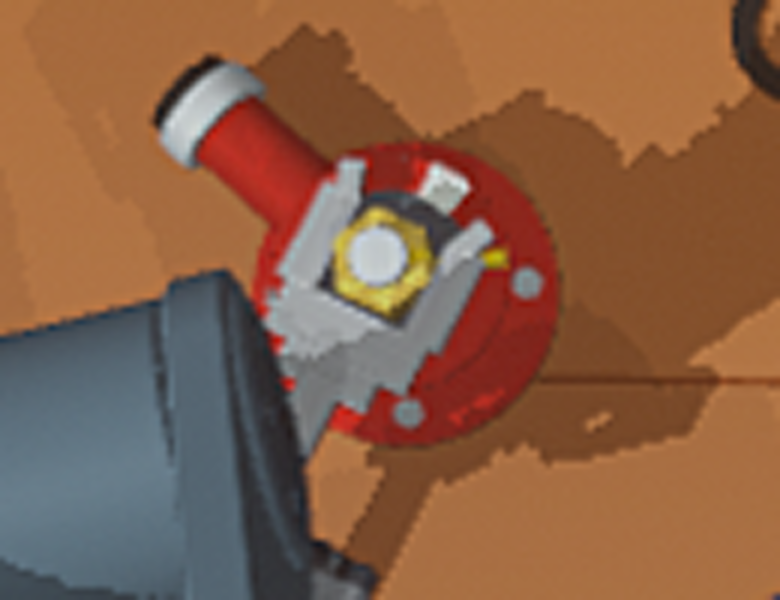

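View pics/w7.png

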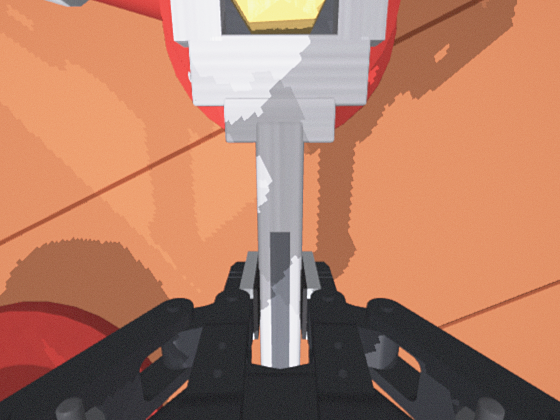

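The pointer did not move between psi=-0.21 and -0.45 (-1.44 both times, the black mark). The wrench has meanwhile turned about 30° past the corner on a nut that no longer turns, so the nut seems to be at its stop. Turning back could loosen it, so I'll lift the wrench straight up off the nut and check.

```bash
python3 - <<'E'
from bench import *
from h import *
s=state();e=list(s["ee_pos"])
A=np.array([.5443,.1835]);psi=-.454;u=np.array([np.cos(psi),np.sin(psi)])
p=A-u*.1195
print(move_straight([*p,.085],velocity=.04,threshold=18))
s=state();print(s["clock"],s["ee_pos"],np.round(s["wrist_force"],1),np.round(s["torque"],2),s["gripper_width"])
c=calibration("wrist");im,d=snapshot("wrist");P=cloud(c,d)
m=(P[...,2]>.09)&(P[...,2]<.13);m[240:]=False;q=P[m];ss=(q[:,:2]-p)@u
for lo in (.03,.05,.08,.1):
    k=(ss>lo)&(ss<lo+.01);print(lo,np.median(q[k][:,2]) if k.sum() else None)
E
```

```text
False
25.1833 [0.4385365  0.23495675 0.08476944] [ 12.6  -4.  -11.3] [-0.35 -1.45  0.18] 0.016980111330603388
0.03 0.10209587911690762
0.05 0.09928282501208446
0.08 0.09412743849725944
0.1 0.09294011796168664
```

Still wedged: the wrench only pitched nose-down. I'll lower it back and turn on clockwise, which is safe against the stop, to the next corner seat, then lift there.

```bash
python3 - <<'E'
from bench import *
from h import *
A=np.array([.5443,.1835]);psi=-.454;u=np.array([np.cos(psi),np.sin(psi)])
move_straight([*(A-u*.1195),.067],velocity=.06)
def zs():
    c=calibration("wrist");im,d=snapshot("wrist");P=cloud(c,d)
    m=(P[...,2]>.07)&(P[...,2]<.13);m[240:]=False;q=P[m];ss=(q[:,:2]-(A-u*.1195))@u
    print("z",[round(float(np.median(q[(ss>lo)&(ss<lo+.01)][:,2])),4) for lo in (.03,.05,.08,.1)])
    return im
zs()
while psi>-.80:
    psi-=.05
    u=np.array([np.cos(psi),np.sin(psi)])
    move_straight([*(A-u*.1195),.067],Q(psi),velocity=.06)
    s=state();f=np.array(s["wrist_force"]);b=np.array([-u[1],u[0]]);e=np.array(s["ee_pos"])
    print(round(psi,3),round(s["clock"],2),"rad",round(f[:2]@u,1),"tan",round(f[:2]@b,1),"fz",round(f[2],1),"tq",np.round(s["torque"],2))
    if np.linalg.norm(f)>25: print("STOP");break
im=zs();cv2.imwrite("pics/w8.png",im[:,:,::-1])
p,_=snapshot("top");cs=calibration("top");x,yv=proj(cs,[.53,.18,.08]).astype(int)
cv2.imwrite("pics/t8.png",cv2.resize(p[yv-50:yv+50,x-65:x+65,::-1],None,fx=6,fy=6,interpolation=cv2.INTER_CUBIC))
E
```

```text
z [0.0895, 0.0896, 0.0889, 0.0892]
-0.504 25.98 rad 2.8 tan 2.2 fz -1.3 tq [ 0.07 -0.55 -0.18]
-0.554 26.23 rad 1.2 tan 2.7 fz -0.8 tq [ 0.29 -0.35 -0.05]
-0.604 26.48 rad 0.8 tan 2.6 fz -0.9 tq [ 0.24 -0.44 -0.06]
-0.654 26.73 rad -3.0 tan 3.4 fz -0.4 tq [ 0.58 -0.24  0.04]
-0.704 26.98 rad -3.1 tan 2.2 fz -1.3 tq [ 0.48 -0.06  0.14]
-0.754 27.23 rad -2.6 tan 0.8 fz -3.4 tq [ 0.34 -0.13  0.2 ]
-0.804 27.48 rad -2.7 tan 1.4 fz -3.7 tq [0.42 0.1  0.08]
z [0.0889, 0.0888, 0.0879, 0.0879]
```

View pics/t8.png

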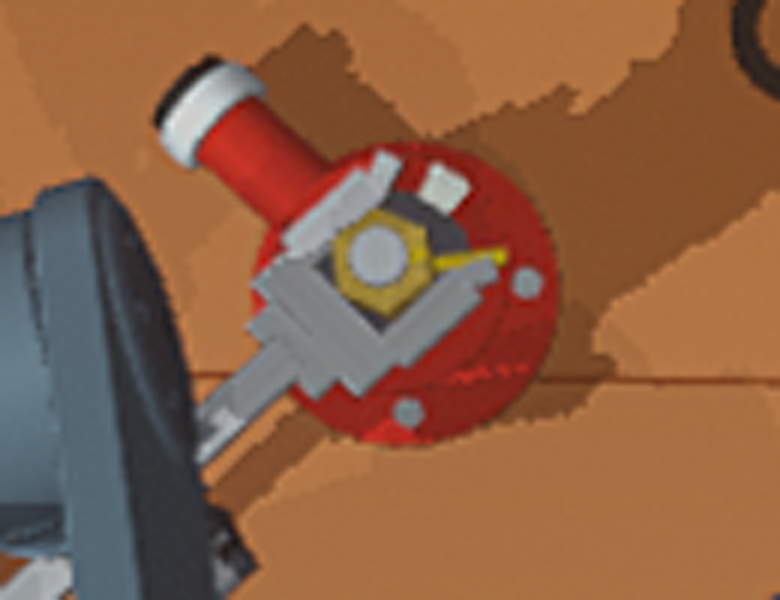

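View pics/w8.png

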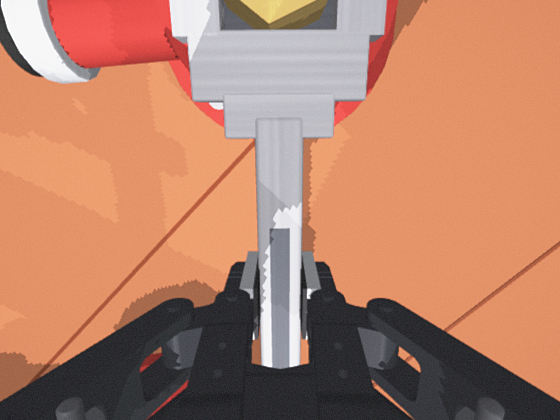

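The pointer runs to (503,257) and hides the black mark. The corner is back in the throat, so I'll centre and lift.

```bash
python3 - <<'E'
from look import *
A=np.array([.5443,.1835])
psi=-.87;u=np.array([np.cos(psi),np.sin(psi)]);p=A-u*.1205
move_straight([*p,.067],Q(psi),velocity=.06);s=state();print(np.round(s["wrist_force"],1),np.round(s["torque"],2))
print(move_straight([*p,.085],velocity=.05,threshold=9))
s=state();print(s["clock"],s["ee_pos"],np.round(s["wrist_force"],1),np.round(s["torque"],2))
c=calibration("wrist");im,d=snapshot("wrist");P=cloud(c,d)
m=(P[...,2]>.08)&(P[...,2]<.13);m[240:]=False;q=P[m];ss=(q[:,:2]-p)@u
print("z",[round(float(np.median(q[(ss>lo)&(ss<lo+.01)][:,2])),4) for lo in (.03,.05,.08)])
E
```

```text
[-0.7  0.2 -2.4] [ 0.04  0.02 -0.01]
False
28.375 [0.46685723 0.27561845 0.08553765] [ 0.7  0.7 -3. ] [0.02 0.04 0.02]
z [0.1078, 0.1078, 0.1069]
```

It came off level. I'll move away over the rest and view the stand from the top and side.

```bash
python3 - <<'E'
from bench import *
from h import *
A=np.array([.5443,.1835])
s=state();e=s["ee_pos"]
move_straight([e[0],e[1],.17],velocity=.15)
O=[.570,-.1473];t=.3264
move_to([*O,.17],Q(t));print(state()["clock"])
p,_=snapshot("top");c=calibration("top");x,yv=proj(c,[.545,.18,.07]).astype(int)
cv2.imwrite("pics/t9.png",cv2.resize(p[yv-40:yv+40,x-50:x+50,::-1],None,fx=7,fy=7,interpolation=cv2.INTER_CUBIC))
q,_=snapshot("side");cs=calibration("side");xs,ys=proj(cs,[.545,.18,.07]).astype(int)
cv2.imwrite("pics/s9.png",cv2.resize(q[ys-40:ys+40,xs-50:xs+50,::-1],None,fx=7,fy=7,interpolation=cv2.INTER_CUBIC))
hsv=cv2.cvtColor(p,cv2.COLOR_RGB2HSV)
u,v=np.meshgrid(np.arange(560),np.arange(420))
for n,m in (("y",(hsv[...,0]>18)&(hsv[...,0]<34)&(hsv[...,1]>150)&(hsv[...,2]>100)),("k",hsv[...,2]<50),("w",(hsv[...,1]<60)&(hsv[...,2]>150))):
    vs,us=np.nonzero(m&(abs(u-x)<40)&(abs(v-yv)<40));Q_=np.array([onz(c,a,b,.068)[:2] for a,b in zip(us,vs)]).reshape(-1,2)-A
    r=np.hypot(*Q_.T);k=(r>.033)&(r<.052);print(n,k.sum(),np.median(np.arctan2(Q_[k,1],Q_[k,0])) if k.sum() else None)
E
```

```text
30.8583
y 19 -1.4101814975968077
k 0 None
w 46 -0.5372937186535975
```

View pics/t9.png

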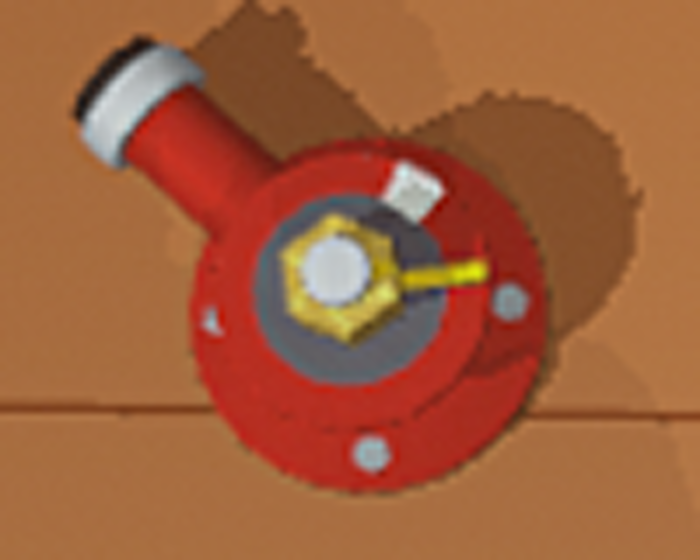

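View pics/s9.png

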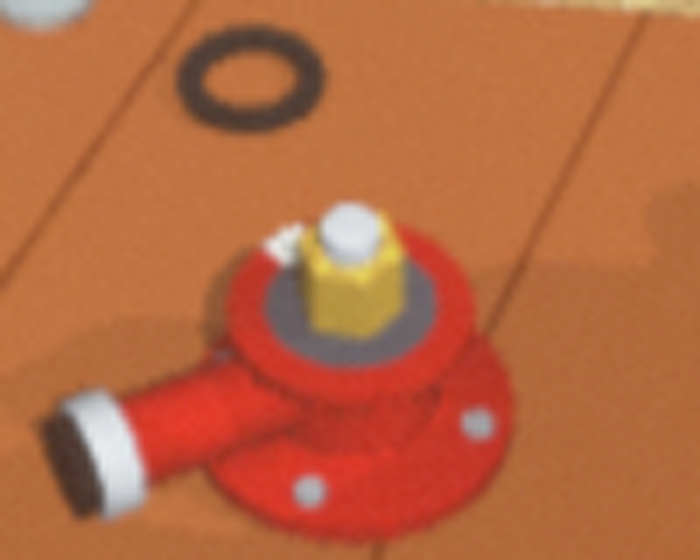

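The pointer at (450,272) covers the black mark completely. From the white band centre it measures 0.87 rad against 0.90 nominal, which is within resolution. Next I'll lay the wrench back, then check the pointer close up.

```bash
python3 - <<'E'
from look import *
O=[.570,-.1473];t=.3264
print(move_straight([*O,.035],velocity=.12))
print(move_straight([*O,.0195],velocity=.03,threshold=6))
s=state();print(s["clock"],s["ee_pos"],np.round(s["wrist_force"],1),np.round(s["torque"],2))
command_gripper(.045);sleep(.2)
move_straight([*O,.13],velocity=.15)
t1=-1.0;A=np.array([.544,.1834])
im,d=snapshot("wrist");cv2.imwrite("pics/w10.png",im[:,:,::-1])
move_to([A[0]-.073*np.cos(t1),A[1]-.073*np.sin(t1),.20],Q(t1))
look("w11");im=cv2.imread("pics/w11.png");cv2.imwrite("pics/z11.png",cv2.resize(im[20:200,190:370],None,fx=3.3,fy=3.3))
E
```

```text
False
True
32.7083 [ 0.56997394 -0.14728247  0.02133478] [-1.8  1.1  5.3] [0.02 0.19 0.09]
w11 {'white': (934, -0.766), 'yellow': (196, -1.434)} 36.0333
```

View pics/w10.png

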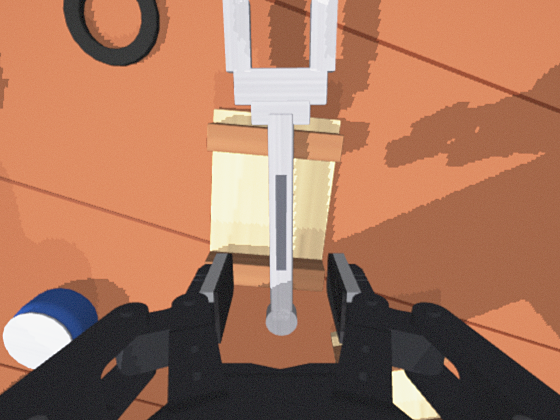

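View pics/z11.png

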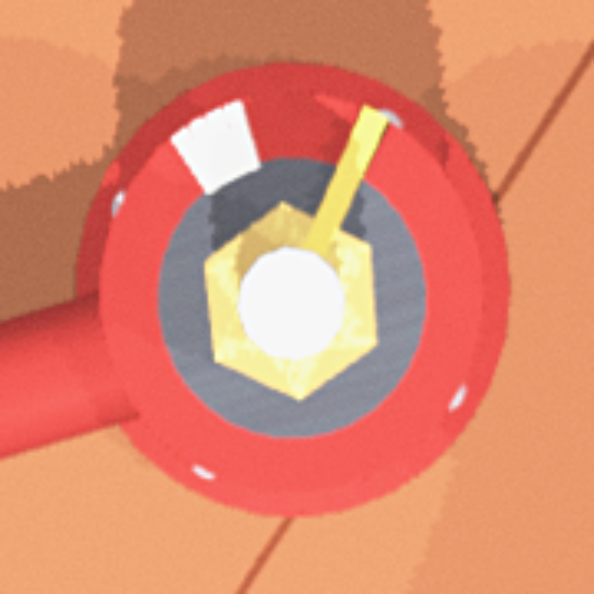

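The wrench lies across both bars, at (281,140) and (281,265) in the wrist view. The close-up shows the pointer at -1.434 rad over the black mark, which I measured at -1.44, and the mark is fully hidden. Last, a check of the wrench height and the bystanders.

```bash
python3 - <<'E'
from wr import *
A=state()["ee_pos"];move_straight([A[0]-.05,A[1],.3],velocity=.2)
p,d=snapshot("top");c=calibration("top");cv2.imwrite("pics/t12.png",p[:,:,::-1]);im=p[:,:,::-1].copy()
m,P=wrench(c,d,im,.033,.06,.571,-.147);q=P[m]
a=np.array([np.cos(.3264),np.sin(.3264)]);s=(q[:,:2]-[.57,-.1473])@a;b=(q[:,:2]-[.57,-.1473])@[-a[1],a[0]]
for lo in(-.1,-.06,0,.05,.09): k=(s>lo)&(s<lo+.02);print(lo,k.sum(),np.round(np.median(q[k][:,2]),4) if k.any() else "",np.round(b[k].mean(),4) if k.any() else "")
print(s.min(),s.max(),state()["clock"])
o=cv2.imread("pics/top0.png").astype(int)
for n,(u,v) in dict(tin=(300,290),gasket=(300,183),tumbler=(311,132)).items(): print(n,np.abs(o-im)[v-18:v+18,u-18:u+18].mean())
E
```

```text
-0.1 85 0.0444 -0.0002
-0.06 67 0.0443 0.0002
0 64 0.0452 0.0008
0.05 90 0.0444 0.0013
0.09 155 0.0434 0.0008
-0.10551596895466366 0.15071094482926706 36.7917
tin 4.590534979423868
gasket 9.364454732510287
tumbler 6.430555555555555
```

View pics/t12.png

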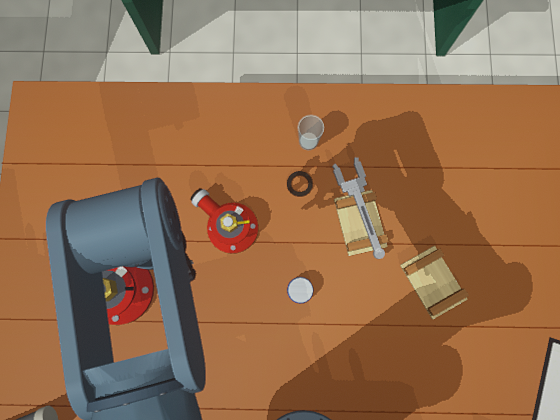

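The wrench is back, level at 44 mm across both bars. The tin (300,290), gasket (300,183) and tumbler (311,132) are unmoved; the image differences there are only shadow. The arm is clear, so I'm handing in.

```bash
python3 -c "
from bench import *
sign_off();print(state()['clock'])"
```

```text
the job is handed in; nothing more can be done
the job is handed in; nothing more can be done
```

I closed the small stand and handed the job in at about 37 s, but I never felt a clear force rise at the nut's stop.

- **Hand-tightening:** I turned the nut with the gripper until the pointer stood in the middle of the white band (joint about 1.41), then let go.
- **Wrench:** I tightened the nut to the black mark with the wrench. The last close view puts the pointer at -1.434 rad, against -1.44 measured for the mark, which it fully covers. The coarser top view read about 0.03 rad short of the stop.
- **Rest and bystanders:** The wrench lies level across both bars of the left rest at its original pose. The tin, gasket and tumbler did not move.

**What did not go as planned:**
- **Slip at the stop:** The wrench had more play than stated, about 0.3 rad. At the end it slipped one corner round the nut, while the pointer held still. I take that as the nut being at its stop.
- **First lift:** My first attempt to lift the wrench off stuck and pitched it nose-down. I lowered it, turned on to the next corner, and it then came off freely.

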